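# Size a graphite electrode rod in the hole gauge

## Task

Find the size of the unmarked graphite rod that lies in the place of the blue rest nearest the gauge: push its end into the gauge's widest hole from the front, then step down hole by hole until one refuses it (press the end firmly against that hole) or until even the narrowest takes it. Then push it well through the tightest hole that took it, let go, take it by the end that sticks out behind the plate, draw it right through and lay it in the lane behind that hole. Leave the other two rods in the rest and the glassware and bottles where they stand.

Things in the scene. Friction and masses are not known exactly. Their poses are not given: they have to be found in the camera images.
- rod_a_centre (a point): centre of one of three unmarked dark grey graphite rods that look alike: 130 mm long, ends bevelled 1.3 mm, diameter 8, 13 or 18 mm (one of each; which is which is for the gauge to tell), 10 to 80 g; its x axis runs along the rod, and either end may go first
- rod_b_centre (a point): centre of one of three unmarked dark grey graphite rods that look alike: 130 mm long, ends bevelled 1.3 mm, diameter 8, 13 or 18 mm (one of each; which is which is for the gauge to tell), 10 to 80 g; its x axis runs along the rod, and either end may go first
- rod_c_centre (a point): centre of one of three unmarked dark grey graphite rods that look alike: 130 mm long, ends bevelled 1.3 mm, diameter 8, 13 or 18 mm (one of each; which is which is for the gauge to tell), 10 to 80 g; its x axis runs along the rod, and either end may go first
- rest: blue rod rest, fixed: three places 60 mm apart (y = +60, 0, -60 mm in its frame; origin on the bench under the middle rod's centre, x axis along the rods, away from the robot). Each rod lies level in two V cradles 8 mm thick at x = -8 and +54 mm, apex 44 mm, arms up to 57 mm above the bench; the last 53 mm of the rod on the robot's side stick out free. Base 8 mm high from x = -32 mm on
- gauge: rod gauge, fixed: upright steel plate 190 mm wide, 14 mm thick, top edge 88 mm above the bench, three through holes in a row 60 mm apart; behind it a white tray, one lane per hole, floor 28 mm above the bench, lanes 172 mm long, 57 mm wide, walls 8 mm. Origin on the bench under the middle of the plate's front face (towards the robot); x axis from the front to the lanes
- hole0 (a point): centre of the mouth, on the plate's front face, 60 mm above the bench, of the widest hole, 20 mm, for 18 mm rods; the rightmost (-y) one; ringed red on the front and marked red on the plate's top edge and the lane's end; x axis along the hole, towards its lane
- hole1 (a point): centre of the mouth, on the plate's front face, 60 mm above the bench, of the middle hole, 15 mm, for 13 mm rods; ringed yellow on the front and marked yellow on the plate's top edge and the lane's end; x axis along the hole, towards its lane
- hole2 (a point): centre of the mouth, on the plate's front face, 60 mm above the bench, of the narrowest hole, 10 mm, for 8 mm rods; the leftmost (+y) one; ringed blue on the front and marked blue on the plate's top edge and the lane's end; x axis along the hole, towards its lane
- beaker: glass beaker, 68 mm wide, 90 mm high, origin at its foot; not to be disturbed
- flask: conical glass flask, 84 mm wide, 132 mm high, origin at its foot; not to be disturbed
- jar: amber jar with black cap, 56 mm wide, 85 mm high, origin at its foot; not to be disturbed
- wash_bottle: white wash bottle with red cap and spout, 66 mm wide, 178 mm high, origin at its foot; not to be disturbed
- dish: shallow glass dish, 90 mm wide, 35 mm high, origin at its foot; not to be disturbed
Things that resemble listed ones, but are neither listed nor needed, are in the scene too. Leave any orange or turquoise look-alike of the part that bears rod_a_centre alone. Of the things shaped like the rest, the blue one is meant.

How it is judged:
By the outcome, as a careful person would: the job done as asked, in the order asked, and still so for the second after the job is handed in, with the robot touching nothing.
It also fails if it takes over 61 s, if anything falls off the work surface, if the arm or the gripper's body presses on something with over 40 N, if the wrist force passes 120 N, or if a joint passes its speed limit or range.

## Robot

A 6-joint arm with a two-finger parallel gripper is mounted at the origin on the work surface. World frame = base frame: x ahead of the robot, y to its left, z up, the work surface at z = 0. Lengths are in m, angles in rad, forces in N, time in s.
With the tool pointing down it reaches from about 0.275 to 0.775 m from the base axis. Payload 14.6 kg.
Tool frame: the origin (TCP) lies midway between the tips of the shut fingers; the grasp point (between the pads) lies 19 mm behind it; z points along the fingers, y is the line along which they close (so a half turn about z gives the same grasp; the last joint's range is limited). The gripper opens to 85 mm and grips with 20 to 120 N. Pads are 22 mm wide; open, the fingers measure 114 mm over their backs; the gripper's body (76 mm by 85 mm) begins 54 mm behind the grasp point. The pads swing forward as they close: fully open they stand 13 mm farther back than shut.
Start: joints at [-1.389, 0.263, -0.048, 1.259, 0, 1.415], TCP at [0.173, -0.496, 0.207] pointing down, gripper open.
Joint ranges: [-2.65, 2.65], [-0.89, 1.7], [-1.18, 1.37], [-2.13, 2.11], [-1.35, 1.29], [-3.14, 3.14]. Speed limits (rad/s): [1.89, 1.89, 2.57, 2.79, 3.14, 3.14].

## Interface

Orientations are given as a 3x3 rotation matrix whose columns are the frame's x, y, z axes.
In Python, from bench import ctrl gives the robot as it stands.
- The arm moves only by the tool jog_arm, never from a script. Its argument "increments" is a list of rows, each a list of 4 numbers: the shift along the world's x, y, z in units of 8 cm (1.0 is 8 cm), then the turn about the world's z in units of 360 degrees (1.0 is 360 degrees). In form: [[dx, dy, dz, roll], ...]. A call has exactly 5 rows; each row is the pose to reach, as a shift and turn from the pose commanded when the call began, turning the shorter way round; what a row does not reach only later rows make up. A row lasts 1/12 s, in which the tool goes at most 41.7 mm and 7.16 degrees, less where a joint would pass 70% of its speed; a pose out of reach is approached as far as the arm can. A call with a number of a shift or a turn outside -1 to 1 is refused whole. A call with a gripper value outside its range is refused whole. "fingers" is the gripper's target within -1 to 1 (shut at 1, half-way at 0, fully open at -1), set as the call begins (left out, the last holds). The fingers move at their own pace and stop on an object; the grip force is fixed at half the most. Time passes only in rows, so rows that repeat a pose let the fingers close, or fill a call up. It gives the time, the measured TCP pose, the force, the opening and the grip force at its end, in the units of the state.
- ctrl.get_state(): the state, without advancing time (a new reading comes with each control period).
- ctrl.grab_frame(name): name is "scene" or "top" or "wrist"; returns the picture (384x512x3 uint8, blue, green, red); there is no depth.
- ctrl.camera_model(name): a dict with "vfov" (degrees; the focal length in pixels is half the picture's height over the tangent of half this angle, whatever the lens; pixels are square), "cx", "cy" (the principal point, pixels), "k1" (the pictures are not rectified: a ray, as slopes to the right and down, at radius r is drawn at 1 + k1 r^2 times it, then the intrinsics apply), "R" (3x3) and "t" (3): a world point X has camera coordinates R X + t. Camera axes: x right, y down, z forward; pixel columns grow to the right and rows downward; lengths in m; the calibration is good to about 2 mm. A picture is of the moment at which its call begins: read the wrist's pose just before it. camera_model takes no time and is no camera call; for the wrist camera it gives the pose at the moment of the call.
- ctrl.sign_off(): hands the job in; it is judged then, once.
The state is a dict: "time_s": time; "joint_positions": joint angles; "dq": joint speeds; "joint_torque": joint torques, N m; "tcp_pos": TCP position; "ee_rot": TCP orientation; "wrist_force": force on the tool from outside, world axes, zero at the start; "wrist_torque": the same for the moment, N m; "grip_width": finger opening in m; "finger_force": force on a finger pad.
Only numpy, scipy, OpenCV 4.12 (cv2) and the standard library are available. Lean on these libraries where they do the work, as an engineer would, in place of code of your own. Each camera call takes 0.05 s, during which the arm holds its last target. There are 200 camera calls.

## Working session

There is one attempt and no reset: what is moved stays moved. The work goes in short steps, Python scripts to look and compute and a tool call to move; the robot and the scene stay as the last step left them, time stands still between calls to the robot, and variables do not carry over. Pictures are saved under pics/ and viewed, at most 10 in all, crops included, and the job is handed in when it is done.

Besides the shell and the picture viewer there is one more tool, called after "Call:" as name([rows], argument=value, ...), one row to a line, values as JSON. jog_arm: Moves the arm, as the interface text tells. Shifts and turns lie within -1 to 1; 1 stands for 8 cm of shift or 360 degrees of turn. Its arguments: {"type":"object","properties":{"increments":{"type":"array","items":{"type":"array","items":{"type":"number"}}},"fingers":{"type":"number"}},"required":["increments"]}

```bash
mkdir -p pics; cat > h.py <<'E'
import numpy as np, cv2
from bench import ctrl
def ray(m,uv):
    f=192/np.tan(np.radians(m["vfov"])/2)
    p=np.array([(uv[0]-m["cx"])/f,(uv[1]-m["cy"])/f]); q=p.copy()
    for _ in range(20): q=p/(1+m["k1"]*(q@q))
    R=np.array(m["R"]); return -R.T@np.array(m["t"]), R.T@np.array([q[0],q[1],1])
def onz(m,uv,z):
    o,d=ray(m,uv); return o+d*(z-o[2])/d[2]
def proj(m,X):
    f=192/np.tan(np.radians(m["vfov"])/2)
    c=np.array(m["R"])@np.array(X)+np.array(m["t"]); s=c[:2]/c[2]; s=s*(1+m["k1"]*(s@s))
    return s*f+[m["cx"],m["cy"]]
E
python3 - <<'E'
from h import *
for n in("top","scene"):
    im=ctrl.grab_frame(n); cv2.imwrite(f"pics/{n}0.png",im)
    m=ctrl.camera_model(n); print(n,m["vfov"],m["k1"],ray(m,(256,192)))
s=ctrl.get_state();print(s["time_s"],s["tcp_pos"],s["ee_rot"],s["grip_width"])
a=cv2.imread("pics/top0.png");b=cv2.imread("pics/scene0.png")
cv2.imwrite("pics/top0b.png",cv2.resize(a,(800,600),interpolation=cv2.INTER_CUBIC));cv2.imwrite("pics/scene0b.png",cv2.resize(b,(800,600),interpolation=cv2.INTER_CUBIC))
E
```

```text
top 43.805419986823075 0.02195793882409071 (array([ 0.35537126, -0.04329074,  1.52032392]), array([ 0.12503261, -0.00889975, -0.99218668]))
scene 55.82606872133692 -0.005271174072110434 (array([ 1.28981393, -0.37887906,  0.93799185]), array([-0.63503028,  0.28875422, -0.71660181]))
0.1 [ 0.17342642 -0.49525028  0.20620663] [[ 9.43823801e-01  3.30449098e-01 -1.60013744e-04]
 [ 3.30449109e-01 -9.43823407e-01  8.73831017e-04]
 [ 1.37731955e-04 -8.77618911e-04 -9.99999605e-01]] 0.08518002543074561
```

View pics/top0b.png

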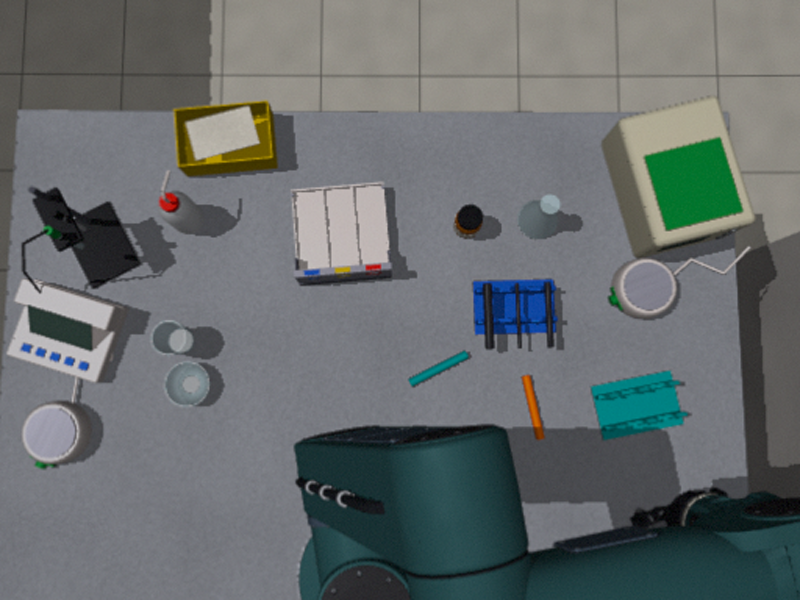

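View pics/scene0b.png

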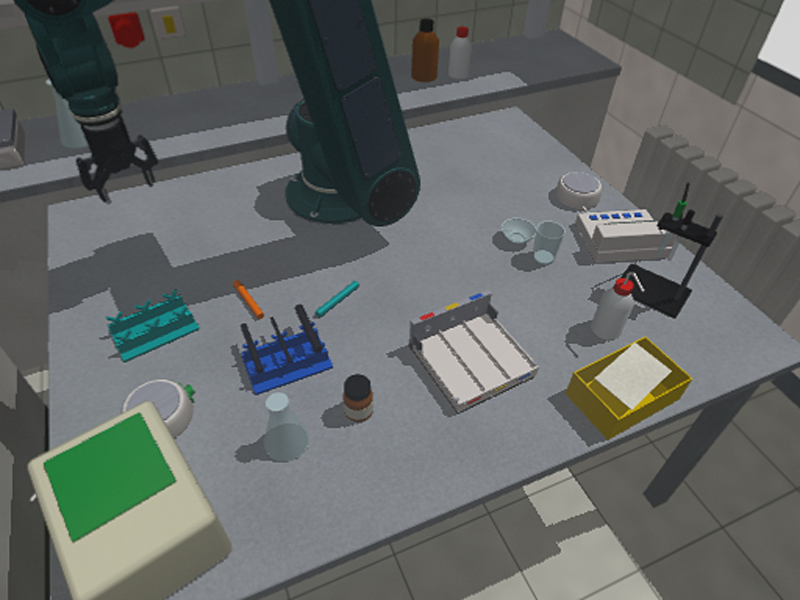

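The top picture (800x600) shows the blue rest at (515,310) with rods at x≈489, 519 and 550. The gauge is at (343,230), with red, yellow and blue marks at (373,267), (343,269) and (312,271). There are three rest-like or rod-like groups:
- **Blue rest (515,310):** this one fits the description.
- **Turquoise rest (638,404):** a look-alike.
- **Loose turquoise rod (440,368) and orange rod (533,407):** look-alikes.

The rod in the place nearest the gauge is the left one, at (489,315).

```bash
python3 - <<'E'
from h import *
im=cv2.imread("pics/top0.png");m=ctrl.camera_model("top")
cv2.imwrite("pics/crop1.png",cv2.resize(im[105:235,180:370],(798,546),interpolation=cv2.INTER_CUBIC))
hsv=cv2.cvtColor(im,cv2.COLOR_BGR2HSV);H,S,V=[hsv[...,i].astype(int) for i in range(3)]
def blobs(mask,box,z,name):
    x0,y0,x1,y1=box;k=np.zeros(mask.shape,np.uint8);k[y0:y1,x0:x1]=mask[y0:y1,x0:x1]
    n,l,st,c=cv2.connectedComponentsWithStats(k)
    for i in range(1,n):
        if st[i,4]>8: print(name,st[i],c[i].round(1),onz(m,c[i],z).round(4))
g=(185,165,255,182)
blobs((S>120)&((H<8)|(H>172)),g,.088,"red")
blobs((S>120)&(H>20)&(H<35),g,.088,"yel")
blobs((S>120)&(H>100)&(H<130),g,.088,"blu")
blobs((S>120)&(H>100)&(H<130),(295,170,365,220),.008,"rest")
# rods: dark cols by row
for r in range(178,226,4):
    row=V[r,296:362]; print(r,' '.join(f"{v:d}" for v in row))
print([ (p,onz(m,p,z).round(4)) for p,z in [((313,222),.056),((312,184),.056)]])
E
```

```text
red [234 169  10   4  33] [238.5 170.5] [ 0.6014 -0.003   0.088 ]
yel [214 171  10   4  31] [218.5 172.2] [0.5962 0.0577 0.088 ]
blu [195 173   9   3  27] [199. 174.] [0.5905 0.117  0.088 ]
rest [ 303  179   54   35 1491] [329.2 195.7] [ 0.5347 -0.2901  0.008 ]
178 131 128 129 130 128 128 133 129 128 125 125 125 128 127 127 129 130 126 126 127 128 126 125 125 124 127 129 129 129 129 128 127 126 125 125 126 126 128 129 131 129 129 132 129 135 110 106 108 107 120 126 126 123 114 108 108 110 127 124 126 128 128 128 127 123 127
182 131 129 132 133 131 124 106 162 162 163 163 162 160 62 37 56 37 31 74 160 164 163 162 161 160 161 162 161 162 162 160 160 160 103 50 48 131 160 160 159 159 162 160 158 158 160 159 159 158 157 158 150 74 38 45 38 89 149 120 123 126 125 129 127 131 128
186 133 133 135 131 129 126 114 139 92 162 161 139 107 46 35 65 41 28 32 99 111 114 111 119 165 145 137 137 135 143 134 102 75 60 40 31 58 83 85 73 68 64 70 93 88 88 87 87 84 81 58 63 43 32 58 37 36 74 77 80 77 76 77 87 89 90
190 130 131 132 132 129 130 134 156 165 162 163 166 163 76 33 59 41 34 33 83 100 100 100 
[... 1486 characters left out ...]
123 125 119 48 41 55 122 124 122 88 76 80 121 125 124 129 126 125 128 125 126 118 54 55 41 38 94 121 84 71 73 82 120 124
218 126 126 127 129 129 126 127 129 128 128 126 128 130 128 76 37 58 47 28 33 84 130 85 76 79 78 76 74 78 124 127 136 131 130 128 64 55 50 124 133 132 132 86 81 124 132 127 126 128 128 124 125 127 126 58 39 39 31 73 123 89 77 76 71 77 117
222 125 124 128 129 130 130 127 126 127 128 127 127 128 127 95 39 46 47 34 39 81 123 82 74 77 76 78 77 83 129 129 129 133 135 128 89 57 56 125 130 130 128 83 82 127 128 130 129 129 127 129 130 127 125 97 73 76 95 119 129 89 72 73 74 76 117
[((313, 222), array([ 0.4476, -0.2313,  0.056 ])), ((312, 184), array([ 0.5653, -0.2297,  0.056 ]))]
```

View pics/crop1.png

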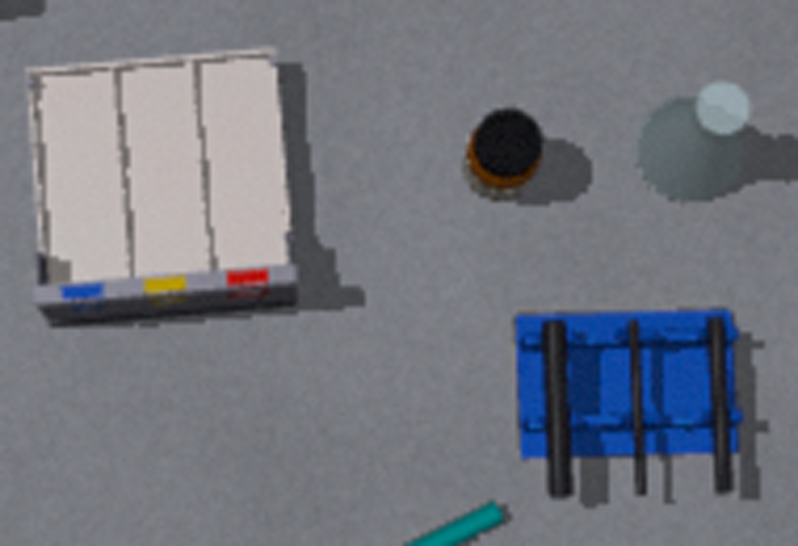

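```bash
python3 - <<'E'
from h import *
im=cv2.imread("pics/top0.png");m=ctrl.camera_model("top")
V=im.max(2).astype(float); P=[];W=[]
for r in list(range(189,204))+list(range(209,222)):
    row=V[r,304:324]; bgL=np.median(V[r,305:308]); 
    a=next(i for i in range(20) if row[i]<80); l=304+a-.5-0.5+ (row[a-1]-40)*0/1
    b=a+next(i for i in range(20) if row[a+i]>72 )
    L=a-(bgL-row[a-1])/(bgL-45)*1-.5; R=b-.5+min(1,max(0,(row[b+1]-row[b])/(row[b+1]-40)))
    A=onz(m,(304+L,r),.057);B=onz(m,(304+R,r),.057);P.append((A+B)/2);W.append(B[1]-A[1])
P=np.array(P);k=np.polyfit(P[:,0],P[:,1],1)
print("rod yaw",np.degrees(np.arctan(k[0])),"width",np.median(W),"y at .45",np.polyval(k,.45))
print("col ends",V[176:186,311],V[176:186,312],V[218:232,313])
# tray outline
mask=((im.min(2)>150)&(im.max(2)<240)).astype(np.uint8);mask[:118]=0;mask[:, :185]=0;mask[185:]=0;mask[:,255:]=0
n,l,st,c=cv2.connectedComponentsWithStats(mask);i=1+st[1:,4].argmax();print(st[i])
cnt=max(cv2.findContours((l==i).astype(np.uint8),0,1)[0],key=cv2.contourArea)
# use lane dividers: dark columns
for q in [(238.5,170.5),(238.5,174),(199,174)]: print(onz(m,q,.088))
print(cv2.minAreaRect(cnt))
E
```

```text
rod yaw -1.2796859725287204 width -0.017365666413918554 y at .45 -0.22640479905896252
col ends [129. 131. 129. 125. 163.  83.  56.  62.  59.  64.] [126. 132. 130. 111. 163.  78.  37.  38.  40.  43.] [ 47.  47.  46.  51.  47.  72. 124. 131. 129. 129. 126. 126. 130. 130.]
[228 119  21  51 884]
[ 0.60158002 -0.00285477  0.088     ]
[ 0.59081307 -0.00291712  0.088     ]
[0.59048286 0.116981   0.088     ]
((238.01034545898438, 143.62416076660156), (49.57815170288086, 18.35305404663086), 85.2363510131836)
```

Call:
jog_arm([
  [0.2,0.2,0.2,-0.01],
  [0.4,0.4,0.4,-0.02],
  [0.6,0.6,0.4,-0.03],
  [0.8,0.8,0.4,-0.04],
  [1,1,0.4,-0.05],
], fingers=-1)

```text
time_s: 0.52
tcp_pos: [0.2541, -0.4147, 0.2386]
ee_rot: [[1.0, 0.019, 0.0], [0.019, -1.0, 0.0], [0.0, -0.0, -1.0]]
wrist_force: [0.2, -0.2, 0.1]
grip_width: 0.0853
finger_force: 0.0
```

Call:
jog_arm([
  [0.3,0.3,0,0],
  [0.6,0.6,0,0],
  [0.9,0.9,0,0],
  [1,1,0,0],
  [1,1,0,0],
])

```text
time_s: 0.93
tcp_pos: [0.3348, -0.3337, 0.2385]
ee_rot: [[1.0, 0.026, 0.0], [0.026, -1.0, 0.0], [0.0, -0.0, -1.0]]
wrist_force: [-0.2, -0.1, 0.6]
grip_width: 0.0856
finger_force: 0.0
```

Call:
jog_arm([
  [0.3,0.3,0,0],
  [0.6,0.6,0,0],
  [0.7,0.9,0,0],
  [0.7,1,0,0],
  [0.7,1,0,0],
])

```text
time_s: 1.35
tcp_pos: [0.3892, -0.2548, 0.2385]
ee_rot: [[1.0, 0.024, -0.0], [0.024, -1.0, 0.0], [-0.0, -0.0, -1.0]]
wrist_force: [-0.5, -0.2, -0.9]
grip_width: 0.0852
finger_force: 0.0
```

```bash
python3 - <<'E'
from h import *
m=ctrl.camera_model("wrist");im=ctrl.grab_frame("wrist"); cv2.imwrite("pics/w1.png",im)
import pickle;pickle.dump(m,open("pics/w1.pkl","wb"))
print(ray(m,(256,192)),m["vfov"])
for X in [(.445,-.2265,.057),(.575,-.229,.057)]: print(proj(m,X))
E
```

```text
(array([ 0.4606455 , -0.25335654,  0.40558912]), array([-0.29318384, -0.00367514, -0.95611317])) 66.77216451343153
[233.68581375 116.52205533]
[236.66697612  -9.6496155 ]
```

View pics/w1.png

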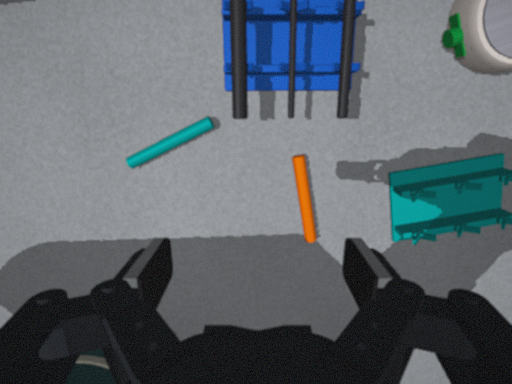

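The wrist view shows the target rod's near end at (239,117), the thin rod at (291,117) and the third at (344,117). The orange rod and turquoise pieces are clear of the path.

```bash
python3 - <<'E'
from h import *
import pickle
im=cv2.imread("pics/w1.png");m=pickle.load(open("pics/w1.pkl","rb"))
V=im.max(2).astype(float)
def edges(V,r,c):
    # subpixel half-level crossing either side
    t=75;i=c
    while V[r,i]<t:i-=1
    L=i+(V[r,i]-t)/(V[r,i]-V[r,i+1]);j=c
    while V[r,j]<t:j+=1
    R=j-1+(t-V[r,j-1])/(V[r,j]-V[r,j-1]);return L,R
for c0 in(239,291,344):
    D=[]
    for r in list(range(22,62,3))+list(range(78,112,3)):
        L,R=edges(V,r,c0);D.append((onz(m,(L,r),.057)+onz(m,(R,r),.057))/2);w=onz(m,(L,r),.057)[1]-onz(m,(R,r),.057)[1]
    D=np.array(D);k=np.polyfit(D[:,0],D[:,1],1);print(c0,"yaw",np.degrees(np.arctan(k[0])),"w",w,"y@.46",np.polyval(k,.46))
print(V[108:124,239], onz(m,(239,117.5),.057))
t=cv2.imread("pics/top0.png").max(2).astype(float);mt=ctrl.camera_model("top")
D=[]
for r in list(range(189,203,2))+list(range(212,221,2)):
    L,R=edges(t,r,312);D.append(onz(mt,((L+R)/2,r),.057))
D=np.array(D);k=np.polyfit(D[:,0],D[:,1],1);print("top yaw",np.degrees(np.arctan(k[0])),np.polyval(k,.46), onz(mt,(313,223.6),.057),onz(mt,(312,180.7),.057))
E
```

```text
239 yaw 3.142573870464251 w 0.009847772226416085 y@.46 -0.23464135338674905
291 yaw 1.803086390041142 w 0.005322149728367309 y@.46 -0.29241254996364835
344 yaw 2.2791963347043005 w 0.012367452901962117 y@.46 -0.35317607285853075
[ 66.  67.  65.  65.  65.  66.  63.  69.  63.  70.  88. 128. 153. 162.
 160. 158.] [ 0.44403777 -0.23269801  0.057     ]
top yaw 1.463730712408976 -0.23114788035530795 [ 0.44267806 -0.23114666  0.057     ] [ 0.57548428 -0.22972033  0.057     ]
```

Call:
jog_arm([
  [0.3,0.1,-0.3,0],
  [0.6,0.2,-0.6,0],
  [0.9,0.285,-0.9,0],
  [0.9,0.285,-1,0],
  [0.9,0.285,-1,0],
], fingers=0)

```text
time_s: 1.82
tcp_pos: [0.4606, -0.2333, 0.1563]
ee_rot: [[1.0, 0.022, -0.003], [0.022, -1.0, 0.002], [-0.003, -0.002, -1.0]]
wrist_force: [-0.4, 0.4, 0.5]
grip_width: 0.0427
finger_force: 0.0
```

Call:
jog_arm([
  [0,0,-0.15,0],
  [0,0,-0.3,0],
  [0,0,-0.4,0],
  [0,0,-0.4,0],
  [0,0,-0.4,0],
])

```text
time_s: 2.23
tcp_pos: [0.461, -0.2335, 0.1272]
ee_rot: [[1.0, 0.022, 0.0], [0.022, -1.0, -0.0], [0.0, 0.0, -1.0]]
wrist_force: [0.2, -0.2, 0.2]
grip_width: 0.0428
finger_force: 0.0
```

```bash
python3 - <<'E'
from h import *
s=ctrl.get_state();print(s["tcp_pos"],s["grip_width"])
m=ctrl.camera_model("wrist");im=ctrl.grab_frame("wrist"); cv2.imwrite("pics/w2.png",im)
for X in [(.4435,-.232,.057),(.4435,-.232,.066),(.462,-.232,.066)]: print(proj(m,X))
E
```

```text
[ 0.4609901  -0.23349291  0.12721416] 0.04275393697908944
[254.38290857 209.83901555]
[254.29243708 213.61241243]
[254.73649217 192.51757771]
```

View pics/w2.png

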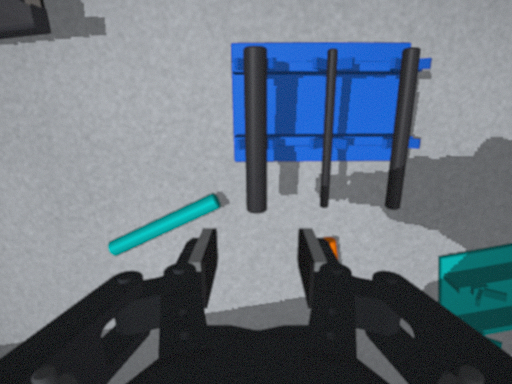

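The rod's near end is at (257,211), centred between the fingers. I'll descend and grip.

Call:
jog_arm([
  [0.01,0,-0.3,0],
  [0.01,0,-0.6,0],
  [0.01,0,-0.9,0],
  [0.01,0,-1,0],
  [0.01,0,-1,0],
])

```text
time_s: 2.7
tcp_pos: [0.4616, -0.2324, 0.0458]
ee_rot: [[1.0, 0.022, -0.002], [0.022, -1.0, 0.001], [-0.002, -0.001, -1.0]]
wrist_force: [-0.4, -0.7, 0.6]
grip_width: 0.0423
finger_force: 0.0
```

Call:
jog_arm([
  [0,0,-0.09,0],
  [0,0,-0.09,0],
  [0,0,-0.09,0],
  [0,0,-0.09,0],
  [0,0,-0.09,0],
], fingers=1)

```text
time_s: 3.12
tcp_pos: [0.4627, -0.233, 0.0401]
ee_rot: [[1.0, 0.023, 0.001], [0.023, -1.0, -0.001], [0.001, 0.001, -1.0]]
wrist_force: [0.2, -0.6, 0.5]
grip_width: 0.0002
finger_force: 0.1
```

Call:
jog_arm([
  [0,0,0.1,0],
  [0,0,0.3,0],
  [0,0,0.5,0],
  [0,0,0.7,0],
  [0,0,0.8,0],
])

```text
time_s: 3.53
tcp_pos: [0.4629, -0.2331, 0.1058]
ee_rot: [[1.0, 0.023, 0.002], [0.023, -1.0, -0.001], [0.002, 0.001, -1.0]]
wrist_force: [-0.3, -0.3, 0.4]
grip_width: 0.0001
finger_force: 0.0
```

```bash
python3 - <<'E'
from h import *
im=ctrl.grab_frame("wrist"); t=ctrl.grab_frame("top")
cv2.imwrite("pics/w3.png",np.hstack([im[:,80:480],cv2.resize(t[150:250,270:370],(384,384))]))
E
```

```text
(no output)
```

View pics/w3.png

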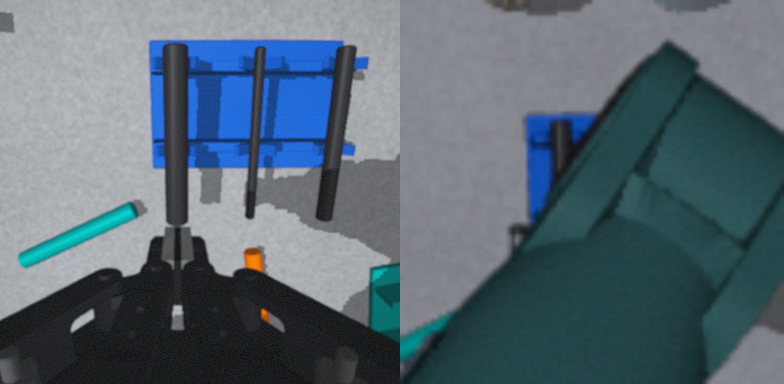

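```bash
python3 - <<'E'
from h import *
m=ctrl.camera_model("wrist");s=ctrl.get_state();p=s["tcp_pos"];print(p,proj(m,p),"end pred",proj(m,(.4435,-.233,.057)),onz(m,(257,222),.057),onz(m,(257,222),.066),onz(m,(256,45),.06))
print(ray(m,(256,192)))
w=cv2.imread("pics/w3.png").max(2);print(w[214:250,176],w[214:250,170])
E
```

```text
[ 0.46302872 -0.233212    0.10489018] [256.41399303 223.18931945] end pred [255.60913918 222.2394571 ] [ 0.4437308  -0.23410235  0.057     ] [ 0.44750834 -0.23399974  0.066     ] [ 0.57206058 -0.2304171   0.06      ]
(array([ 0.53402   , -0.23164984,  0.27211441]), array([-0.29070778, -0.00487264, -0.95686358]))
[61 64 65 64 66 61 60 65 67 65 67 72 66 46 37 27 31 26 25 32 26 33 23 31
 27 25 32 23 34 30 27 25 35 28 29 28] [ 64  64  62  61  63  61  59  63  60  69 105 136 141 109  87  80  87  84
  83  84  93  82  90  92  90  89  87  85  90  88  87  92  88  92  92  86]
```

Call:
jog_arm([
  [-0.01,0,0.29,0],
  [-0.01,0,0.29,0],
  [-0.01,0,0.29,0],
  [-0.01,0,0.29,0],
  [-0.01,0,0.29,0],
], fingers=0)

```text
time_s: 4.05
tcp_pos: [0.4611, -0.2324, 0.1256]
ee_rot: [[1.0, 0.023, -0.001], [0.023, -1.0, 0.001], [-0.001, -0.001, -1.0]]
wrist_force: [-0.0, 0.6, -0.0]
grip_width: 0.0431
finger_force: 0.0
```

```bash
python3 - <<'E'
from h import *
m=ctrl.camera_model("wrist");im=ctrl.grab_frame("wrist"); cv2.imwrite("pics/w4.png",im);print(ctrl.get_state()["tcp_pos"],ctrl.get_state()["grip_width"])
a=cv2.imread("pics/w2.png").max(2);b=im.max(2)
for c in(250,257,263):print(a[200:225,c],b[200:225,c]);print(a[40:56,c],b[40:56,c])
d=cv2.absdiff(a,b);print("diff",(d[:225]>40).sum(), np.argwhere(d[:225]>60)[:10].tolist())
print(a[180,236:280],b[180,236:280]);print(a[90,236:280])
for r in(213,):print(onz(m,(257,r),.057),onz(m,(257,r),.062))
cv2.imwrite("pics/fing.png",np.hstack([cv2.resize(a[170:300,160:340],None,fx=2.2,fy=2.2),cv2.resize(b[170:300,160:340],None,fx=2.2,fy=2.2)]))
E
```

```text
[ 0.46109691 -0.23242083  0.12570665] 0.04277091285063447
[ 61  61  57  64  58  62  56  60  58  51  62  77 112 151 169 177 175 176
 176 174 177 178 181 178 174] [ 55  49  53  49  48  50  51  54  52  49  59  71 118 152 170 175 174 174
 175 173 173 179 175 180 179]
[170 168 175 201 209 184 126  76  75  78  73  76  73  75  76  70] [165 166 175 203 209 184 120  68  62  66  65  65  56  63  61  61]
[ 60  64  62  59  63  61  63  63  61  63  57  59  79 122 157 173 175 175
 176 176 173 172 173 175 177] [ 62  70  67  63  62  63  60  57  64  58  64  59  60  90 142 169 176 176
 178 177 175 174 172 179 177]
[165 156 167 198 208 179 113  64  53  62  55  62  59  58  61  60] [170 172 177 200 193 146  93  60  66  71  70  72  68  74  66  67]
[ 43  49  46  41  48  45  45  50  44  40  51  78 122 158 174 183 181 177
 184 181 182 178 177 179 175] [ 48  50  55  51  50  51  52  49  47  45  44  54  79 120 162 175 183 181
 181 180 181 175 179 178 175]
[170 167 173 198 212 205 162  98  48  41  42  49  38  47  39  44] [174 172 184 206 210 176 110  56  49  45  52  47  53  50  52  48]
diff 3239 [[46, 265], [47, 264], [47, 265], [47, 266], [48, 244], [48, 245], [48, 265], [48, 266], [48, 267], [48, 337]]
[175 177 172 176 172 178 171 174 171 149  93  57  49  54  59  65  66  72
  72  68  65  58  58  58  57  55  47  44  43  45  89 137 169 176 174 174
 171 175 174 177 180 180 162 130] [176 177 175 178 174 178 172 173 180 168 152 114  72  46  54  60  65  68
  72  72  66  64  61  60  61  60  58  51  41  46  40  77 127 163 173 178
 176 177 177 181 178 178 182 181]
[221 220 218 220 221 222 220 187 124  64  50  49  61  66  70  76  84  83
  79  71  63  62  59  48  52  49  49  47  44  58 115 173 213 220 219 219
 216 218 218 193 153 139 138 140]
[ 0.44121879 -0.23317969  0.057     ] [ 0.44315861 -0.23313885  0.062     ]
```

Call:
jog_arm([
  [0,0,-0.3,0],
  [0,0,-0.6,0],
  [0,0,-0.9,0],
  [0,0,-1,0],
  [0,0,-1,0],
])

```text
time_s: 4.52
tcp_pos: [0.4603, -0.2319, 0.0448]
ee_rot: [[1.0, 0.023, -0.003], [0.023, -1.0, 0.002], [-0.003, -0.002, -1.0]]
wrist_force: [-0.7, 0.1, 0.4]
grip_width: 0.0431
finger_force: 0.0
```

Call:
jog_arm([
  [0,0,-0.07,0],
  [0,0,-0.07,0],
  [0,0,-0.07,0],
  [0,0,-0.07,0],
  [0,0,-0.07,0],
])

```text
time_s: 4.93
tcp_pos: [0.4618, -0.2329, 0.0416]
ee_rot: [[1.0, 0.023, 0.001], [0.023, -1.0, -0.001], [0.001, 0.001, -1.0]]
wrist_force: [0.3, -0.6, 0.3]
grip_width: 0.0431
finger_force: 0.0
```

```bash
python3 - <<'E'
from h import *
m=ctrl.camera_model("wrist");im=ctrl.grab_frame("wrist");sc=ctrl.grab_frame("scene");cv2.imwrite("pics/s5.png",sc)
u=proj(ctrl.camera_model("scene"),(.46,-.233,.057)).astype(int);print(u)
c=sc[u[1]-40:u[1]+40,u[0]-40:u[0]+40]
cv2.imwrite("pics/w5.png",np.hstack([im[:,80:480],cv2.resize(c,(384,384),interpolation=cv2.INTER_CUBIC)]))
print(ctrl.get_state()["tcp_pos"],[proj(m,(x,-.233,.057)).round() for x in(.4435,.463,.5735)])
E
```

```text
[192 199]
[ 0.46169289 -0.23286602  0.04139079] [array([256., 262.]), array([257., 232.]), array([262.,  14.])]
```

View pics/w5.png

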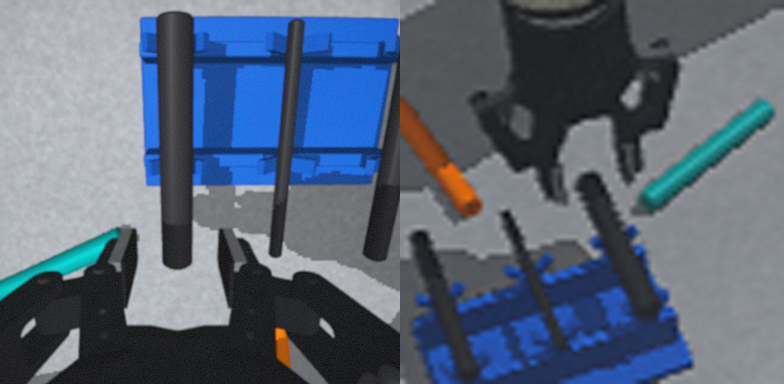

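The rod end at (177,267) in the crop lies well between the pads. Now I'll close.

Call:
jog_arm([
  [0,0,0,0],
  [0,0,0,0],
  [0,0,0,0],
  [0,0,0,0],
  [0,0,0,0],
], fingers=1)

```text
time_s: 5.45
tcp_pos: [0.4615, -0.2327, 0.041]
ee_rot: [[1.0, 0.023, 0.0], [0.023, -1.0, -0.0], [0.0, 0.0, -1.0]]
wrist_force: [0.5, 0.1, -0.3]
grip_width: -0.0003
finger_force: 0.0
```

```bash
python3 - <<'E'
from h import *
im=ctrl.grab_frame("wrist");sc=ctrl.grab_frame("scene")
u=[192,199];c=sc[u[1]-40:u[1]+40,u[0]-40:u[0]+40]
cv2.imwrite("pics/w6.png",np.hstack([im[:,80:480],cv2.resize(c,(384,384),interpolation=cv2.INTER_CUBIC)]))
s=ctrl.get_state();print(s["tcp_pos"],s["grip_width"],s["finger_force"])
E
```

```text
[ 0.46148257 -0.23269962  0.04097466] 3.166849958074926e-05 0.056989644072018564
```

View pics/w6.png

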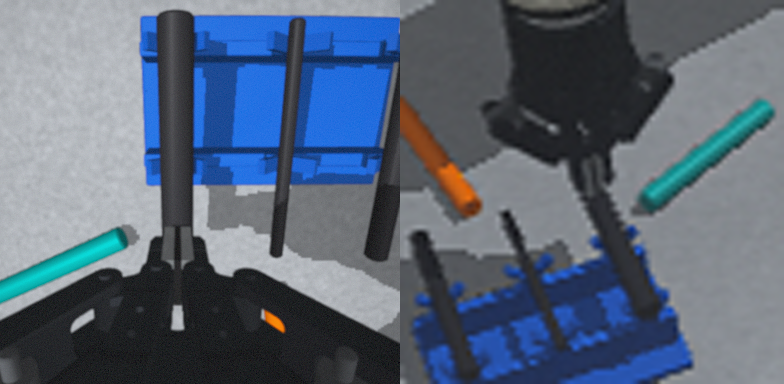

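```bash
python3 - <<'E'
from h import *
from scipy.optimize import least_squares
import pickle
# wrist camera models: fixed offset to TCP (use current one, shift by tcp)
m=ctrl.camera_model("wrist");p0=np.array(ctrl.get_state()["tcp_pos"]);R=np.array(m["R"]);C0=-R.T@np.array(m["t"])-p0
m1=pickle.load(open("pics/w1.pkl","rb"));print("cam-tcp",C0)
def at(p):
    q=dict(m);q["t"]=-R@(C0+np.array(p));return q
V={n:cv2.imread(f"pics/{n}.png").max(2).astype(float) for n in("w1","w2","w4")}
w5=cv2.imread("pics/w5.png").max(2).astype(float);
obs=[]
for n,img,mm,col,r0,off in[("w1",V["w1"],m1,239,105,0),("w2",V["w2"],at([.4610,-.2335,.1272]),257,200,0),("w4",V["w4"],at([.46109,-.23242,.12571]),257,200,0),("w5",w5,at([.46169,-.23287,.04139]),177,245,80)]:
    c=img[:,col-1:col+2].mean(1);r=r0
    while c[r]<110:r+=1
    r=r-1+(110-c[r-1])/(c[r]-c[r-1]);obs.append((mm,(col+off,r)));print(n,r)
mt=ctrl.camera_model("top");obst=obs+[(mt,(313.2,223.6))]
for O in(obs,obst):
    f=lambda X:np.concatenate([proj(a,X)-b for a,b in O])
    s=least_squares(f,[.445,-.233,.05]);print(s.x,s.fun.round(1))
print(proj(m,p0))
E
```

```text
cam-tcp [0.07136232 0.00129182 0.16705696]
w1 118.51754385964912
w2 212.68253968253967
w4 213.35570469798657
w5 269.0246913580247
[ 0.44348651 -0.23362753  0.06400174] [ 0.4 -0.2 -0.8  0.1  0.5  0.2 -0.1 -0.1]
[ 0.44328435 -0.23358582  0.0635818 ] [ 0.4 -0.1 -0.8  0.2  0.5  0.3 -0.1 -0.2  0.9 -0.3]
[256.41277068 223.19858898]
```

```bash
python3 - <<'E'
from h import *
m=ctrl.camera_model("scene");p=ctrl.get_state()["tcp_pos"]
for z in(.035,.041,.05,.06,.07,.08):
    u=proj(m,(p[0],p[1],z));print(z,u.round(1),"crop",((u-[152,159])*4.8+[400,0]).round())
w=ctrl.camera_model("wrist")
for dx in(0,.011):
  for dz in(0,.01,.02,.03):
    print(dx,dz,"half-px at 21.5mm",[(proj(w,(p[0]+dx,p[1]-s*.0215,p[2]+dz))).round() for s in(-1,1)])
E
```

```text
0.035 [193.3 204.4] crop [598. 218.]
0.041 [193.1 203.2] crop [597. 212.]
0.05 [192.8 201.4] crop [596. 203.]
0.06 [192.5 199.3] crop [594. 194.]
0.07 [192.1 197.3] crop [593. 184.]
0.08 [191.8 195.2] crop [591. 174.]
0 0 half-px at 21.5mm [array([222., 222.]), array([291., 224.])]
0 0.01 half-px at 21.5mm [array([220., 229.]), array([293., 231.])]
0 0.02 half-px at 21.5mm [array([218., 237.]), array([295., 238.])]
0 0.03 half-px at 21.5mm [array([215., 245.]), array([297., 247.])]
0.011 0 half-px at 21.5mm [array([221., 206.]), array([292., 207.])]
0.011 0.01 half-px at 21.5mm [array([219., 212.]), array([294., 213.])]
0.011 0.02 half-px at 21.5mm [array([217., 218.]), array([296., 220.])]
0.011 0.03 half-px at 21.5mm [array([215., 226.]), array([299., 227.])]
```

Call:
jog_arm([
  [0,0,0.1,0],
  [0,0,0.1,0],
  [0,0,0.1,0],
  [0,0,0.1,0],
  [0,0,0.1,0],
], fingers=0)

```text
time_s: 5.97
tcp_pos: [0.4615, -0.2327, 0.0489]
ee_rot: [[1.0, 0.023, -0.0], [0.023, -1.0, 0.0], [-0.0, -0.0, -1.0]]
wrist_force: [-0.2, -0.2, 0.2]
grip_width: 0.0427
finger_force: 0.0
```

The real fingertips look about 30 mm above the reported TCP: in the pictures the finger corners match an offset of +0.03 m. I'll go lower by that much and close.

Call:
jog_arm([
  [0,0,-0.1,0],
  [0,0,-0.2,0],
  [0,0,-0.3,0],
  [0,0,-0.45,0],
  [0,0,-0.45,0],
])

```text
time_s: 6.38
tcp_pos: [0.4603, -0.2319, 0.0106]
ee_rot: [[1.0, 0.023, -0.003], [0.023, -1.0, 0.002], [-0.003, -0.002, -1.0]]
wrist_force: [-0.3, 1.0, -0.2]
grip_width: 0.0428
finger_force: 0.0
```

Call:
jog_arm([
  [0,0,0,0],
  [0,0,0,0],
  [0,0,0,0],
  [0,0,0,0],
  [0,0,0,0],
], fingers=1)

```text
time_s: 6.8
tcp_pos: [0.4616, -0.2327, 0.0133]
ee_rot: [[1.0, 0.023, 0.0], [0.023, -1.0, -0.0], [0.0, 0.0, -1.0]]
wrist_force: [-1.2, 0.7, -0.5]
grip_width: 0.0164
finger_force: 58.4
```

Call:
jog_arm([
  [0,0,0.1,0],
  [0,0,0.3,0],
  [0,0,0.6,0],
  [0,0,0.9,0],
  [0,0,1,0],
])

```text
time_s: 7.22
tcp_pos: [0.4627, -0.2336, 0.0966]
ee_rot: [[1.0, 0.023, 0.003], [0.023, -1.0, -0.003], [0.003, 0.003, -1.0]]
wrist_force: [-0.2, 0.3, -0.7]
grip_width: 0.0159
finger_force: 58.5
```

Call:
jog_arm([
  [-0.2,0.1,0.1,0.003],
  [-0.4,0.3,0.2,0.006],
  [-0.6,0.6,0.3,0.0108],
  [-0.6,0.9,0.3,0.0108],
  [-0.6,1,0.3,0.0108],
])

```text
time_s: 7.63
tcp_pos: [0.4126, -0.1506, 0.1176]
ee_rot: [[0.996, 0.091, 0.001], [0.091, -0.996, 0.0], [0.001, -0.0, -1.0]]
wrist_force: [0.6, 0.2, -1.4]
grip_width: 0.0163
finger_force: 58.6
```

Call:
jog_arm([
  [0,0.3,0,0],
  [0,0.7,0,0],
  [0,1,0,0],
  [0,1,0,0],
  [0,1,0,0],
])

```text
time_s: 8.05
tcp_pos: [0.4138, -0.0721, 0.1171]
ee_rot: [[0.996, 0.093, 0.0], [0.093, -0.996, -0.0], [0.0, 0.0, -1.0]]
wrist_force: [-0.2, -0.4, -0.3]
grip_width: 0.016
finger_force: 58.7
```

Call:
jog_arm([
  [0,0.3,0,0],
  [0,0.6,0,0],
  [0,0.6,0,0],
  [0,0.6,0,0],
  [0,0.6,0,0],
])

```text
time_s: 8.47
tcp_pos: [0.4139, -0.0256, 0.117]
ee_rot: [[0.996, 0.09, 0.0], [0.09, -0.996, -0.0], [0.0, 0.0, -1.0]]
wrist_force: [1.2, -0.7, -0.7]
grip_width: 0.0161
finger_force: 58.8
```

```bash
python3 - <<'E'
from h import *
import pickle
s=ctrl.get_state();m=ctrl.camera_model("wrist");im=ctrl.grab_frame("wrist");pickle.dump((s,m),open("pics/w7.pkl","wb"));cv2.imwrite("pics/w7.png",im)
t=ctrl.grab_frame("top");cv2.imwrite("pics/t7.png",t)
cv2.imwrite("pics/w7b.png",cv2.resize(im,(800,600),interpolation=cv2.INTER_CUBIC))
p=s["tcp_pos"];R=s["ee_rot"];print(p,R,s["grip_width"])
print("tip pred",proj(m,p+R@[.112,0,-.0434]))
for X in[(.6014,-.003,.088),(.5962,.0577,.088),(.5905,.117,.088)]:print(proj(m,X))
E
```

```text
[ 0.4139258  -0.02561109  0.11700782] [[ 9.95933956e-01  9.00858851e-02  2.98309188e-04]
 [ 9.00860105e-02 -9.95933893e-01 -4.37619775e-04]
 [ 2.57672866e-04  4.62713878e-04 -9.99999860e-01]] 0.016097016414418786
tip pred [256.39903834  -9.2170822 ]
[ 246.49888175 -115.33636821]
[ 136.85137227 -114.27255191]
[  33.22957805 -108.90258658]
```

View pics/w7b.png

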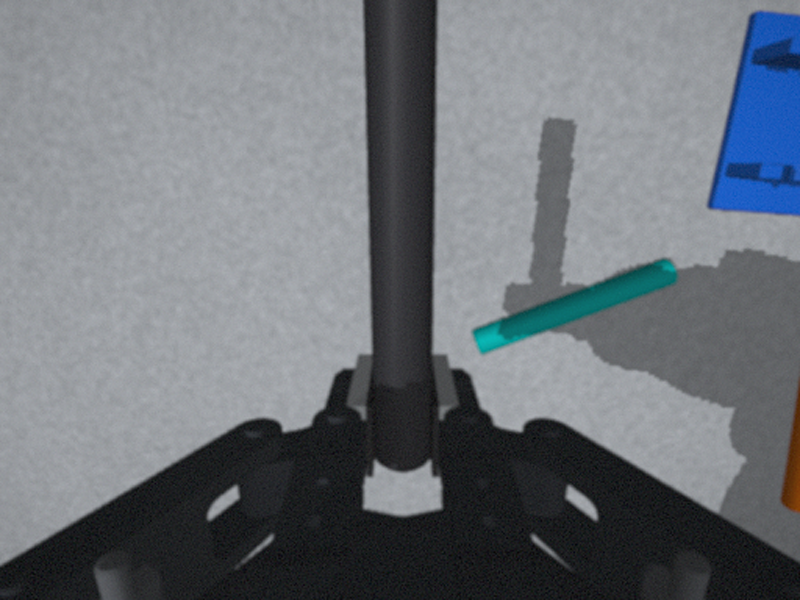

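The wrist view shows the rod held straight along image column 256, its near end at (256,299), with the turquoise rod clear of the path. I'll rise to view the gauge marks with the wrist camera.

Call:
jog_arm([
  [0,0.2,0.4,0],
  [0.2,0.4,0.8,0],
  [0.4,0.5,1,0],
  [0.6,0.5,1,0],
  [0.6,0.5,1,0],
])

```text
time_s: 8.98
tcp_pos: [0.4645, 0.0147, 0.1976]
ee_rot: [[0.996, 0.09, 0.003], [0.09, -0.996, -0.0], [0.003, 0.001, -1.0]]
wrist_force: [-0.5, 0.1, -2.3]
grip_width: 0.0163
finger_force: 58.8
```

Call:
jog_arm([
  [0,0,0.4,0],
  [0,0,0.8,0],
  [0,0,0.8,0],
  [0,0,0.8,0],
  [0,0,0.8,0],
])

```text
time_s: 9.4
tcp_pos: [0.4611, 0.0147, 0.2602]
ee_rot: [[0.996, 0.09, -0.001], [0.09, -0.996, 0.0], [-0.001, -0.0, -1.0]]
wrist_force: [0.2, 0.1, -0.6]
grip_width: 0.016
finger_force: 58.8
```

```bash
python3 - <<'E'
from h import *
import pickle
s=ctrl.get_state();m=ctrl.camera_model("wrist");im=ctrl.grab_frame("wrist");pickle.dump((s,m),open("pics/w8.pkl","wb"));cv2.imwrite("pics/w8.png",im)
print(s["tcp_pos"],s["time_s"])
def marks(im,m,tag):
    hsv=cv2.cvtColor(im,cv2.COLOR_BGR2HSV);H,S,V=[hsv[...,i].astype(int) for i in range(3)]
    for n,k in[("red",(H<8)|(H>172)),("yel",(H>20)&(H<35)),("blu",(H>100)&(H<130))]:
        mk=((S>110)&k).astype(np.uint8); N,l,st,c=cv2.connectedComponentsWithStats(mk)
        for i in range(1,N):
            if 8<st[i,4]<2500:
                d=onz(m,c[i],.088); print(tag,n,st[i].tolist(),c[i].round(1),d.round(4))
marks(im,m,"w8")
for X in[(.6014,-.003,.088),(.5962,.0577,.088),(.5905,.117,.088)]:print(proj(m,X).round(1))
t=cv2.imread("pics/t7.png");mt=ctrl.camera_model("top")
s7,_=pickle.load(open("pics/w7.pkl","rb"));tip=s7["tcp_pos"]+s7["ee_rot"]@[.112,0,-.0434]
u=proj(mt,tip);print("tip top pred",tip,u)
g=t.max(2);y=int(u[1]);x=int(u[0])
for r in range(y-4,y+14,2):print(r,x-12,g[r,x-12:x+13])
E
```

```text
[0.46111159 0.0147479  0.26018524] 9.4
w8 red [278, 35, 23, 10, 230] [289.   39.5] [ 0.6004 -0.0071  0.088 ]
w8 red [292, 49, 6, 4, 15] [294.9  50.7] [ 0.5899 -0.0146  0.088 ]
w8 yel [217, 35, 18, 10, 176] [225.3  39.5] [0.5942 0.0603 0.088 ]
w8 yel [222, 50, 4, 3, 10] [223.5  51. ] [0.5827 0.0615 0.088 ]
w8 blu [160, 36, 28, 9, 244] [173.9  40. ] [0.5891 0.1148 0.088 ]
w8 blu [172, 50, 6, 3, 10] [174.5  51.2] [0.5781 0.114  0.088 ]
w8 blu [185, 51, 6, 3, 14] [187.5  51.9] [0.5785 0.1    0.088 ]
[285.3  38. ]
[227.9  37.7]
[171.9  38.4]
tip top pred [ 0.52545746 -0.01550246  0.16043668] [242.06567266 192.40726177]
188 230 [130 130 132 133 130 130 129 131 133 130 132 132 130 134 130 126 134 138
 134 133 134 138 134 133 135]
190 230 [ 38  43  53  68 134 134 129 128 135 134 133 134 134 135 132 130 135 136
 135 133 132 132 136 136 133]
192 230 [ 49  46  28  47 107 112 133 131 128  92  92  85  68  64  79 130 138 137
 134 131 131 133 137 132 131]
194 230 [ 51  34  30  28  39  38  42  44  54  31  32  43  38  31  28  81 129 135
 132 131 135 130 131 132 131]
196 230 [ 49  30  35  48  49  52  46  47  47  43  43  44  42  41  36  40  55  67
  79 106 113 131 133 130 131]
198 230 [32 35 53 57 59 53 53 53 55 52 51 49 50 49 51 44 47 45 42 37 35 40 41 54
 57]
200 230 [29 58 60 60 62 57 62 60 56 55 54 55 55 54 56 52 51 53 48 52 46 45 44 47
 46]
202 230 [60 64 64 63 61 65 61 62 62 61 57 60 58 58 58 58 58 58 54 56 55 53 54 53
 53]
204 230 [68 68 69 66 68 66 64 67 63 63 62 65 61 62 60 61 60 61 58 59 61 57 60 53
 55]
```

Call:
jog_arm([
  [0,-0.1,-0.3,0],
  [0,-0.2,-0.6,0],
  [0,-0.4,-0.9,0],
  [0,-0.4,-1,0],
  [0,-0.4,-1,0],
])

```text
time_s: 9.87
tcp_pos: [0.4597, -0.0168, 0.1787]
ee_rot: [[0.996, 0.089, -0.005], [0.089, -0.996, 0.001], [-0.004, -0.001, -1.0]]
wrist_force: [0.4, 0.0, -0.5]
grip_width: 0.0164
finger_force: 58.8
```

Call:
jog_arm([
  [0,0,-0.3,0],
  [0,0,-0.6,0],
  [0,0,-0.9,0],
  [0,0,-1,0],
  [0,0,-1,0],
])

```text
time_s: 10.28
tcp_pos: [0.4607, -0.0162, 0.1002]
ee_rot: [[0.996, 0.091, -0.002], [0.091, -0.996, 0.001], [-0.002, -0.001, -1.0]]
wrist_force: [-0.0, -0.3, -0.5]
grip_width: 0.0162
finger_force: 58.8
```

Call:
jog_arm([
  [0,0,-0.3,0],
  [0,0,-0.6,0],
  [0,0,-0.9,0],
  [0,0,-1,0],
  [0,0,-1,0],
])

```text
time_s: 10.7
tcp_pos: [0.4613, -0.0165, 0.0208]
ee_rot: [[0.996, 0.091, -0.001], [0.091, -0.996, 0.0], [-0.001, -0.001, -1.0]]
wrist_force: [-0.3, -0.4, -0.6]
grip_width: 0.0165
finger_force: 58.8
```

```bash
python3 - <<'E'
from h import *
import pickle
s=ctrl.get_state();p=s["tcp_pos"];R=np.array(s["ee_rot"]);print(p,R[:2,0])
s8,m=pickle.load(open("pics/w8.pkl","rb"))
for z in(.066,.07,.074):print(z,proj(m,(.582,.1142,z)).round(1))
u=np.array([.9957,.0924]);tip=np.array([.5935,-.0056])-.012*u
print("need",tip-.112*R[:2,0]-p[:2],.017-p[2])
# scene check of tip now
sc=ctrl.grab_frame("scene");cv2.imwrite("pics/s9.png",sc);ms=ctrl.camera_model("scene")
tp=p+R@[.112,0,-.0430];print("tip pred scene",proj(ms,tp),"hole0",proj(ms,(.5935,-.0056,.06)))
g=sc.max(2);u=proj(ms,tp).astype(int)
for r in range(u[1]-14,u[1]+6,2):print(r,u[0]-16,g[r,u[0]-16:u[0]+16])
E
```

```text
[ 0.46125099 -0.01648661  0.02083706] [0.99589465 0.0905082 ]
0.066 [179.6  50.8]
0.07 [178.7  50.2]
0.074 [177.8  49.5]
need [ 0.00876041 -0.00035911] -0.0038370575710649085
tip pred scene [268.69471799 201.94899935] hole0 [271.54238847 206.95510404]
187 252 [142 146  97  49  46  52  54  53  49 138 143 142 142 144 144 143 142 139
 139 143 144 142 139 141 142 142 144 144 142 143 144 141]
189 252 [136 138 141 118  57  41  50  53  53  51  87 140 144 144 142 138 138 140
 141 142 145 145 144 142 141 140 141 144 144 142 144 143]
191 252 [137 138 138 141 144  96  49  48  53  54  54  49 105 136 140 140 141 140
 139 139 138 138 138 140 140 139 143 145 144 145 142 142]
193 252 [138 137 138 138 137 141 116  57  42  50  54  53  51  87 138 142 145 145
 142 142 141 144 144 141 141 140 141 144 143 140 142 141]
195 252 [135 136 137 140 138 136 139 145  94  49  47  54  54  55  52  81 136 140
 140 142 142 141 141 141 140 140 143 140 139 142 142 139]
197 252 [135 136 135 136 134 136 138 138 143 145  69  43  49  54  55  54  66 138
 144 144 142 141 141 142 141 139 137 139 141 145 152 156]
199 252 [140 138 136 136 139 138 135 139 138 139 144  96  49  47  53  56  56  52
  85 137 141 143 147 151 144 151 154 153 155 155 155 158]
201 252 [140 141 142 137 137 140 138 136 137 140 142 145 147  69  43  45  44  43
  89 153 162 184 188 189 190 182 150 160 125  85  73  80]
203 252 [140 140 140 139 136 135 136 140 140 140 140 139 141 147 123 154 142 186
 191 189 192 160 167 121  89  81  76  79  83  83  84  83]
205 252 [138 143 141 139 140 138 137 138 140 145 113 151 158 156 156 155 156 158
 127  89  79  76  81  83  82  83  83  83  82  84  82  83]
```

Call:
jog_arm([
  [0.05,0,-0.045,0],
  [0.1,0.005,-0.045,0],
  [0.16,0.01,-0.045,0],
  [0.22,0.016,-0.045,0],
  [0.26,0.02,-0.045,0],
])

```text
time_s: 11.17
tcp_pos: [0.4835, -0.0152, 0.0179]
ee_rot: [[0.996, 0.09, 0.001], [0.09, -0.996, -0.0], [0.001, 0.0, -1.0]]
wrist_force: [-0.9, -0.8, -1.2]
grip_width: 0.0162
finger_force: 58.8
```

Call:
jog_arm([
  [0.02,0.002,0,0],
  [0.04,0.004,0,0],
  [0.06,0.006,0,0],
  [0.06,0.006,0,0],
  [0.06,0.006,0,0],
])

```text
time_s: 11.58
tcp_pos: [0.487, -0.0146, 0.0174]
ee_rot: [[0.996, 0.09, -0.0], [0.09, -0.996, -0.0], [-0.0, 0.0, -1.0]]
wrist_force: [-0.2, 0.0, -0.9]
grip_width: 0.0164
finger_force: 58.8
```

Call:
jog_arm([
  [0.05,0.005,0,0],
  [0.1,0.009,0,0],
  [0.15,0.014,0,0],
  [0.2,0.018,0,0],
  [0.2,0.018,0,0],
])

```text
time_s: 12.0
tcp_pos: [0.5041, -0.0132, 0.0174]
ee_rot: [[0.996, 0.091, 0.001], [0.091, -0.996, -0.0], [0.001, 0.0, -1.0]]
wrist_force: [-0.2, -0.1, -0.2]
grip_width: 0.0161
finger_force: 58.8
```

```bash
python3 - <<'E'
from h import *
s=ctrl.get_state();print(s["wrist_force"],s["wrist_torque"],s["tcp_pos"],s["grip_width"])
sc=ctrl.grab_frame("scene");ms=ctrl.camera_model("scene");cv2.imwrite("pics/s10.png",sc)
print(proj(ms,(.5935,-.0056,.06)),proj(ms,(.615,-.004,.06)))
E
```

```text
[-0.16310176 -0.13986862 -0.24731993] [-0.08137962 -0.06902908 -0.02563796] [ 0.50412174 -0.01321006  0.0173887 ] 0.016108358599473738
[271.54238847 206.95510404] [274.84819333 211.40737444]
```

```bash
python3 - <<'E'
from h import *
g=cv2.imread("pics/s10.png").max(2);h=cv2.imread("pics/s9.png").max(2)
for r in range(200,218):print(r,264,g[r,264:288],'|',h[r,264:288])
E
```

```text
200 264 [ 49  45  52  57  54  52  87 143 149 154 156 175 189 159 154 154 155 161
 125 119  86  81  83  84] | [ 98  51  49  54  49  45  41 139 150 154 157 173 187 158 152 155 155 159
 126 118  86  80  83  86]
201 264 [ 99  51  48  52  53  55  72 151 163 186 189 187 192 185 150 161 126  84
  74  78  82  83  84  82] | [147  69  43  45  44  43  89 153 162 184 188 189 190 182 150 160 125  85
  73  80  82  83  84  83]
202 264 [147  67  38  43  97 134 187 190 188 189 189 192 174 108 116  86  78  81
  83  84  82  84  83  83] | [142 116  54  37  90 130 186 190 188 188 189 192 173 108 115  85  79  81
  82  84  83  84  83  82]
203 264 [143  92  85 152 142 187 192 190 192 161 168 122  90  80  75  80  82  82
  82  84  84  82  83  84] | [141 147 123 154 142 186 191 189 192 160 167 121  89  81  76  79  83  83
  84  83  84  82  82  83]
204 264 [154 156 156 158 161 164 191 173 106 119  88  81  82  82  83  81  82  83
  84  82  82  83  84  82] | [151 153 154 157 159 165 190 172 106 120  89  80  82  83  83  81  83  84
  83  83  82  84  84  81]
205 264 [158 158 158 156 157 158 128  87  80  77  81  82  83
[... 1893 characters left out ...]
82  82  83  82  81  80  79  75  65 127 204 139 114
  95 141 197 201 201 200]
215 264 [ 68  70  91  84  76  76  78  76  75  77  73 127 211 211 207 207 208 137
 110  93 197 204 201 202] | [ 66  71  90  83  81  82  82  83  80  77  73 126 210 210 205 205 208 137
 108  92 196 204 201 199]
216 264 [ 63  56  69  83  78  75  76  73  65 127 201 207 203 203 201 201 204 208
 137 109 116 197 204 201] | [ 63  56  71  84  83  80  78  74  66 126 200 206 204 203 200 200 203 207
 138 109 116 196 203 201]
217 264 [ 63  57  55  88  84  75  93 111 201 208 205 203 200 200 200 201 202 205
 135 118 101 142 199 203] | [ 64  56  56  88  85  76 128 169 204 206 203 201 200 199 198 200 200 204
 132 117 100 142 199 202]
```

The scene shows the rod's dark end disk at (275,210), behind hole0, so the widest hole takes it. I'll withdraw and try hole1.

Call:
jog_arm([
  [-0.1,-0.009,0,0],
  [-0.2,-0.018,0,0],
  [-0.3,-0.028,0,0],
  [-0.42,-0.039,0,0],
  [-0.42,-0.039,0,0],
])

```text
time_s: 12.47
tcp_pos: [0.467, -0.0162, 0.0174]
ee_rot: [[0.996, 0.09, -0.001], [0.09, -0.996, 0.0], [-0.001, -0.0, -1.0]]
wrist_force: [-0.7, -1.2, -0.9]
grip_width: 0.0161
finger_force: 58.8
```

Call:
jog_arm([
  [-0.02,0.2,0,0],
  [-0.04,0.45,0,0],
  [-0.069,0.747,0,0],
  [-0.069,0.747,0,0],
  [-0.069,0.747,0,0],
])

```text
time_s: 12.88
tcp_pos: [0.4638, 0.0441, 0.0175]
ee_rot: [[0.996, 0.092, 0.0], [0.092, -0.996, -0.0], [0.0, 0.0, -1.0]]
wrist_force: [0.8, -0.1, -0.1]
grip_width: 0.016
finger_force: 58.9
```

Call:
jog_arm([
  [0.04,0.004,0,0],
  [0.08,0.008,0,0],
  [0.12,0.011,0,0],
  [0.15,0.014,0,0],
  [0.15,0.014,0,0],
])

```text
time_s: 13.3
tcp_pos: [0.4764, 0.0442, 0.0173]
ee_rot: [[0.996, 0.09, -0.0], [0.09, -0.996, -0.0], [-0.0, 0.0, -1.0]]
wrist_force: [-0.0, 1.0, -0.6]
grip_width: 0.0162
finger_force: 58.9
```

Call:
jog_arm([
  [0.01,0.001,0,0],
  [0.02,0.002,0,0],
  [0.03,0.003,0,0],
  [0.03,0.003,0,0],
  [0.03,0.003,0,0],
])

```text
time_s: 13.72
tcp_pos: [0.4767, 0.0447, 0.0169]
ee_rot: [[0.996, 0.09, -0.003], [0.09, -0.996, -0.0], [-0.003, 0.0, -1.0]]
wrist_force: [-7.1, -1.7, -0.2]
grip_width: 0.0162
finger_force: 58.8
```

Call:
jog_arm([
  [0.01,0.001,0,0],
  [0.02,0.002,0,0],
  [0.03,0.003,0,0],
  [0.04,0.004,0,0],
  [0.04,0.004,0,0],
])

```text
time_s: 14.13
tcp_pos: [0.4769, 0.045, 0.016]
ee_rot: [[0.996, 0.09, -0.008], [0.09, -0.996, -0.001], [-0.008, -0.0, -1.0]]
wrist_force: [-18.6, -2.8, 0.2]
grip_width: 0.0164
finger_force: 58.9
```

Call:
jog_arm([
  [0,0,0,0],
  [0.01,0.001,0,0],
  [0.02,0.002,0,0],
  [0.02,0.002,0,0],
  [0.02,0.002,0,0],
])

```text
time_s: 14.55
tcp_pos: [0.4769, 0.0452, 0.0156]
ee_rot: [[0.996, 0.09, -0.011], [0.09, -0.996, -0.001], [-0.011, -0.0, -1.0]]
wrist_force: [-25.0, -4.4, 0.6]
grip_width: 0.016
finger_force: 59.0
```

Hole1 refuses it: the arm stayed still under 25 N. I'll go back to hole0 and push the rod through.

Call:
jog_arm([
  [-0.06,-0.006,0,0],
  [-0.12,-0.012,0,0],
  [-0.2,-0.019,0,0],
  [-0.24,-0.023,0,0],
  [-0.24,-0.023,0,0],
])

```text
time_s: 14.97
tcp_pos: [0.4635, 0.0434, 0.0176]
ee_rot: [[0.996, 0.09, 0.0], [0.09, -0.996, 0.0], [0.0, -0.0, -1.0]]
wrist_force: [0.5, 0.1, 0.0]
grip_width: 0.0162
finger_force: 58.9
```

Call:
jog_arm([
  [0.02,-0.2,0,0],
  [0.04,-0.45,0,0],
  [0.069,-0.747,0,0],
  [0.069,-0.747,0,0],
  [0.069,-0.747,0,0],
])

```text
time_s: 15.38
tcp_pos: [0.4699, -0.0171, 0.0175]
ee_rot: [[0.996, 0.088, 0.001], [0.088, -0.996, -0.0], [0.001, 0.0, -1.0]]
wrist_force: [0.0, 0.3, -1.1]
grip_width: 0.016
finger_force: 58.9
```

Call:
jog_arm([
  [0.06,0.006,0,0],
  [0.12,0.011,0,0],
  [0.18,0.017,0,0],
  [0.24,0.022,0,0],
  [0.24,0.022,0,0],
])

```text
time_s: 15.8
tcp_pos: [0.4899, -0.0141, 0.0174]
ee_rot: [[0.996, 0.091, 0.001], [0.091, -0.996, -0.0], [0.001, 0.0, -1.0]]
wrist_force: [-0.2, -0.9, -0.3]
grip_width: 0.0159
finger_force: 58.9
```

Call:
jog_arm([
  [0.05,0.005,0,0],
  [0.1,0.009,0,0],
  [0.14,0.013,0,0],
  [0.18,0.017,0,0],
  [0.18,0.017,0,0],
])

```text
time_s: 16.22
tcp_pos: [0.5038, -0.0132, 0.0174]
ee_rot: [[0.996, 0.09, 0.0], [0.09, -0.996, -0.0], [0.0, 0.0, -1.0]]
wrist_force: [-0.2, -0.2, -0.9]
grip_width: 0.0159
finger_force: 58.9
```

Call:
jog_arm([
  [0.15,0.014,0,0],
  [0.3,0.028,0,0],
  [0.5,0.046,0,0],
  [0.72,0.067,0,0],
  [0.72,0.067,0,0],
])

```text
time_s: 16.63
tcp_pos: [0.5635, -0.0079, 0.0174]
ee_rot: [[0.996, 0.09, 0.002], [0.09, -0.996, -0.0], [0.002, 0.0, -1.0]]
wrist_force: [-1.0, -0.0, -0.6]
grip_width: 0.0161
finger_force: 58.9
```

Call:
jog_arm([
  [0,0,0,0],
  [0,0,0,0],
  [0,0,0,0],
  [0,0,0,0],
  [0,0,0,0],
], fingers=0.3)

```text
time_s: 17.05
tcp_pos: [0.5603, -0.0079, 0.0175]
ee_rot: [[0.996, 0.09, -0.0], [0.09, -0.996, 0.0], [-0.0, -0.0, -1.0]]
wrist_force: [-0.1, -1.1, -0.2]
grip_width: 0.0298
finger_force: 0.0
```

Call:
jog_arm([
  [0,0,0.3,0],
  [0,0,0.6,0],
  [0,0,0.9,0],
  [0,0,1,0],
  [0,0,1,0],
])

```text
time_s: 17.47
tcp_pos: [0.5617, -0.008, 0.0992]
ee_rot: [[0.996, 0.09, 0.003], [0.09, -0.996, -0.001], [0.003, 0.001, -1.0]]
wrist_force: [0.2, -0.0, -0.1]
grip_width: 0.0302
finger_force: 0.0
```

```bash
python3 - <<'E'
from h import *
import pickle
s=ctrl.get_state();m=ctrl.camera_model("wrist");pickle.dump((s,m),open("pics/w11.pkl","wb"))
im=ctrl.grab_frame("wrist");cv2.imwrite("pics/w11.png",im);g=im.max(2)
print(s["tcp_pos"])
for X in[(.5935-.052*.9957,-.0056-.0048,.06),(.5935,-.0056,.06),(.5935+.078,-.0056+.0072,.06),(.6005,-.005,.088)]:print(np.round(X,4),proj(m,X).round(1))
for c in(248,256,264):print(c,g[:130,c])
E
```

```text
[ 0.56166799 -0.00801757  0.09920129]
[ 0.5417 -0.0104  0.06  ] [257.3 227.4]
[ 0.5935 -0.0056  0.06  ] [257.2 160.5]
[0.6715 0.0016 0.06  ] [257.1  41.4]
[ 0.6005 -0.005   0.088 ] [257.3 157.7]
248 [208 211 205 213 210 211 209 206 209 209 212 210 209 211 210 212 211 208
 212 210 213 209 212 215 212 211 214 212 212 212 213 214 212 215 211 213
 215 208 179 127  70  41  40  46  44  43  43  45  43  45  47  49  46  47
  36  45  48  48  53  42  46  43  42  43  45  46  48  44  46  52  47  47
  47  48  42  48  48  48  45  48  47  53  45  44  50  49  51  43  49  48
  48  45  43  39  47  41  42  41  38  47  41  48  43  42  49  47  46  42
  45  47  47  48  49  46  49  47  48  40  47  51  46  40  48  42  50  47
  47  44  45  47]
256 [208 205 210 204 209 206 209 208 210 210 211 207 208 211 208 211 208 211
 212 209 213 211 209 212 214 212 211 214 211 213 213 215 214 213 214 212
 204 163  97  52  53  55  55  54  57  51  51  53  58  58  54  57  55  55
  49  54  54  54  52  52  57  56  49  54  59  51  59  56  59  55  57  64
  55  59  56  62  55  60  59  57  51  61  56  58  55  58  53  54  61  51
  53  59  57  51  61  56  55  54  57  57  53  57  55  57  56  59  54  53
  52  57  59  62  58  56  62  53  62  57  55  58  57  61  59  59  60  61
  58  56  61  59]
264 [208 204 207 209 210 209 209 205 211 207 206 208 210 211 208 210 210 213
 210 212 216 212 210 214 212 214 211 211 211 211 211 213 211 209 212 211
 214 204 165 107  45  41  34  43  43  44  44  47  45  35  46  48  41  41
  40  36  40  41  38  49  39  44  42  43  36  36  41  45  38  39  42  41
  39  44  42  41  43  33  46  40  39  44  37  37  43  44  39  42  45  38
  46  45  38  45  41  44  46  43  40  39  32  43  42  40  40  44  39  45
  40  41  40  41  40  43  41  46  36  46  40  42  42  46  43  36  35  38
  42  42  36  45]
```

The rod's far end shows at row 38 of the wrist frame, about 80 mm past the plate's front face, and it lies level. I'll go over the plate and take it from behind.

Call:
jog_arm([
  [0.25,0.02,0.1,0],
  [0.5,0.05,0.1,0],
  [0.8,0.08,0.1,0],
  [1,0.09,0.1,0],
  [1,0.09,0.1,0],
], fingers=0.4)

```text
time_s: 17.93
tcp_pos: [0.6424, -0.0005, 0.1029]
ee_rot: [[0.996, 0.091, -0.001], [0.091, -0.996, 0.0], [-0.001, -0.0, -1.0]]
wrist_force: [0.0, 0.3, 0.2]
grip_width: 0.0253
finger_force: 0.0
```

Call:
jog_arm([
  [0.145,0.01,0,0],
  [0.145,0.01,0,0],
  [0.145,0.01,0,0],
  [0.145,0.01,0,0],
  [0.145,0.01,0,0],
])

```text
time_s: 18.35
tcp_pos: [0.6515, 0.0002, 0.1051]
ee_rot: [[0.996, 0.09, -0.001], [0.09, -0.996, 0.0], [-0.001, -0.0, -1.0]]
wrist_force: [-0.6, 0.4, -0.8]
grip_width: 0.0255
finger_force: 0.0
```

```bash
python3 - <<'E'
from h import *
import pickle
s=ctrl.get_state();m=ctrl.camera_model("wrist")
im=ctrl.grab_frame("wrist");cv2.imwrite("pics/w12.png",im);g=im.max(2)
p=s["tcp_pos"];print(p,s["grip_width"])
R=np.array(s["ee_rot"])
print("need to grasp pt",np.array([.6532,-.0001,.021])-p)
tipP=[.6735,.0018,.062];print("tip pred",proj(m,tipP))
u=proj(m,tipP).astype(int)
for r in range(u[1]-12,u[1]+13,3):print(r,g[r,u[0]-40:u[0]+40:2])
E
```

```text
[6.51475792e-01 1.53262902e-04 1.05123214e-01] 0.025531805625932914
need to grasp pt [ 0.00172421 -0.00025326 -0.08412321]
tip pred [257.07076961 172.46048242]
160 [204 206 204 132 128 135 162 200 206 206 204 203 205 207 207 204 205 206
 202 203 204 202 204 203 202 204 202 204 201 206 204 204 202 204 201 203
 202 203 192 169]
163 [203 207 203 132 126 128 137 194 205 205 205 205 206 205 205 205 204 201
 204 203 203 204 207 202 204 207 203 194 198 202 206 205 206 204 201 201
 204 206 189 176]
166 [200 204 204 137 125 128 161 203 202 203 206 203 205 204 206 205 199 200
 198 200 197 176 142 156 170 176 157 130 132 131 140 141 143 176 205 205
 205 207 185 172]
169 [204 206 205 143 131 133 168 204 205 205 202 203 202 202 184 111  69  59
  56  60  58  51  35  40  49  94 127 134 135 129 132 132 139 195 205 204
 202 206 182 174]
172 [204 203 204 158 129 129 167 205 207 202 206 203 202 203 167  45  46  60
  63  70  58  47  42  40  28  58 126 129 127 128 130 128 137 197 207 204
 202 203 181 175]
175 [202 207 205 154 129 127 166 205 205 206 207 205 204 204 168  48  47  53
  69  74  58  45  44  36  31  58 124 128 127 130 130 134 129 148 197 202
 206 205 183 183]
178 [207 207 205 145 123 129 166 205 201 206 201 207 205 203 171  48  45  51
  72  69  53  44  42  42  36  60 126 127 129 129 129 127 128 140 199 205
 207 207 178 181]
181 [204 201 202 158 120 134 192 204 205 208 204 207 202 207 168  46  39  53
  69  66  54  45  37  43  26  57 123 130 128 131 131 130 130 154 203 204
 205 207 177 184]
184 [204 205 202 153 120 141 191 209 206 205 203 204 200 204 165  46  44  57
  66  69  60  45  41  33  30  58 124 129 132 131 132 126 127 169 203 203
 201 204 165 192]
```

Call:
jog_arm([
  [0.01,0,-0.25,0],
  [0.01,0,-0.5,0],
  [0.01,0,-0.7,0],
  [0.01,0,-0.9,0],
  [0.01,0,-0.9,0],
])

```text
time_s: 18.82
tcp_pos: [0.6511, 0.0003, 0.0307]
ee_rot: [[0.996, 0.09, -0.004], [0.09, -0.996, 0.0], [-0.004, -0.001, -1.0]]
wrist_force: [-0.6, -0.9, -0.2]
grip_width: 0.0256
finger_force: 0.0
```

Call:
jog_arm([
  [0,0,-0.07,0],
  [0,0,-0.14,0],
  [0,0,-0.14,0],
  [0,0,-0.14,0],
  [0,0,-0.14,0],
])

```text
time_s: 19.23
tcp_pos: [0.6534, 0.0002, 0.0228]
ee_rot: [[0.996, 0.09, 0.001], [0.09, -0.996, -0.0], [0.001, 0.0, -1.0]]
wrist_force: [-0.2, 0.0, 0.1]
grip_width: 0.0255
finger_force: 0.0
```

Call:
jog_arm([
  [0,0,0,0],
  [0,0,0,0],
  [0,0,0,0],
  [0,0,0,0],
  [0,0,0,0],
], fingers=1)

```text
time_s: 19.65
tcp_pos: [0.6534, 0.0002, 0.0224]
ee_rot: [[0.996, 0.09, 0.001], [0.09, -0.996, -0.0], [0.001, 0.0, -1.0]]
wrist_force: [0.4, 0.5, 1.9]
grip_width: 0.0152
finger_force: 58.7
```

Call:
jog_arm([
  [0.08,0.007,0.005,0],
  [0.16,0.015,0.01,0],
  [0.26,0.024,0.01,0],
  [0.36,0.033,0.01,0],
  [0.46,0.043,0.01,0],
])

```text
time_s: 20.07
tcp_pos: [0.6901, 0.0037, 0.0222]
ee_rot: [[0.996, 0.09, -0.002], [0.09, -0.996, -0.0], [-0.002, -0.0, -1.0]]
wrist_force: [-4.3, -1.4, -4.2]
grip_width: 0.0153
finger_force: 58.6
```

Call:
jog_arm([
  [0.1,0.009,0,0],
  [0.25,0.023,0,0],
  [0.4,0.037,0,0],
  [0.6,0.056,0,0],
  [0.6,0.056,0,0],
])

```text
time_s: 20.48
tcp_pos: [0.7406, 0.0083, 0.0223]
ee_rot: [[0.996, 0.091, 0.001], [0.091, -0.996, -0.0], [0.001, 0.0, -1.0]]
wrist_force: [1.1, 0.7, -1.5]
grip_width: 0.0154
finger_force: 58.9
```

```bash
python3 - <<'E'
from h import *
s=ctrl.get_state();m=ctrl.camera_model("wrist");p=s["tcp_pos"];R=np.array(s["ee_rot"])
im=ctrl.grab_frame("wrist");cv2.imwrite("pics/w13.png",im);g=im.max(2)
sc=ctrl.grab_frame("scene");cv2.imwrite("pics/s13.png",sc)
print(p,s["wrist_force"],"tip pred",proj(m,p+R@[.0205,0,-.0385]), "rear pred",proj(m,p+R@[-.1095,0,-.0385]))
print(g[120:230:2,257])
cv2.imwrite("pics/v13.png",np.hstack([im[:,80:432],cv2.resize(sc[170:290,230:380],(448,384),interpolation=cv2.INTER_CUBIC)]))
E
```

```text
[0.7405957  0.00828079 0.02233542] [ 1.10167794  0.66793696 -1.52989221] tip pred [256.34388418 215.1923208 ] rear pred [256.32416509 413.36432103]
[145 147 147 149 146 145 142 143 144 146 149 150 149 145 150 147 128  88
 118 155 129 210 214 214 212 215 216 215 215 215 215 216 216 216 215 215
 214 214 214 212 195 161  57  14  30  38  48  60  56  60  53  58  60  54
  59]
```

Call:
jog_arm([
  [0,0,-0.05,0],
  [0,0,-0.1,0],
  [0,0,-0.15,0],
  [0,0,-0.2,0],
  [0,0,-0.2,0],
])

```text
time_s: 21.0
tcp_pos: [0.7376, 0.008, 0.0081]
ee_rot: [[0.996, 0.09, 0.001], [0.09, -0.996, -0.0], [0.001, 0.0, -1.0]]
wrist_force: [-7.7, -1.2, 16.2]
grip_width: 0.0154
finger_force: 63.1
```

Call:
jog_arm([
  [0,0,-0.015,0],
  [0,0,-0.03,0],
  [0,0,-0.03,0],
  [0,0,-0.03,0],
  [0,0,-0.03,0],
])

```text
time_s: 21.42
tcp_pos: [0.7374, 0.0078, 0.0076]
ee_rot: [[0.996, 0.09, 0.002], [0.09, -0.996, -0.001], [0.002, 0.001, -1.0]]
wrist_force: [-15.2, -0.2, 33.1]
grip_width: 0.0154
finger_force: 65.2
```

Call:
jog_arm([
  [0,0,0.03,0],
  [0,0,0.05,0],
  [0,0,0.05,0],
  [0,0,0.05,0],
  [0,0,0.05,0],
])

```text
time_s: 21.83
tcp_pos: [0.7378, 0.008, 0.0086]
ee_rot: [[0.996, 0.09, -0.0], [0.09, -0.996, -0.0], [-0.0, 0.0, -1.0]]
wrist_force: [-2.3, -1.1, 6.6]
grip_width: 0.0156
finger_force: 62.1
```

```bash
python3 - <<'E'
from h import *
s=ctrl.get_state();print(s["tcp_pos"],s["wrist_force"],s["wrist_torque"])
im=ctrl.grab_frame("wrist");cv2.imwrite("pics/w14.png",im)
sc=ctrl.grab_frame("scene");cv2.imwrite("pics/s14.png",sc)
cv2.imwrite("pics/v14.png",np.hstack([im[120:384,80:432],cv2.resize(sc[170:275,235:415],(448,264),interpolation=cv2.INTER_CUBIC)]))
E
```

```text
[0.73776066 0.00802137 0.0086024 ] [-2.28470229 -1.13333144  6.57860563] [ 0.00159949  0.37705493 -0.01650734]
```

View pics/v14.png

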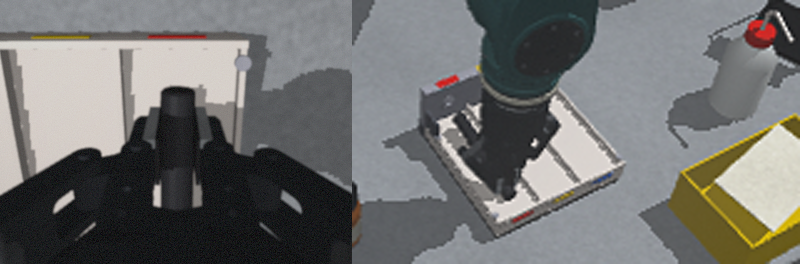

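The wrist crop shows the rod end at (176,88), held inside the red lane between the divider at column 122 and the side wall at column 240. The contact force fits one end of the rod touching the lane floor. I'll release with a narrow opening and rise.

Call:
jog_arm([
  [0,0,0,0],
  [0,0,0,0],
  [0,0,0,0],
  [0,0,0,0],
  [0,0,0,0],
], fingers=0.46)

```text
time_s: 22.35
tcp_pos: [0.7378, 0.0081, 0.0084]
ee_rot: [[0.996, 0.09, -0.0], [0.09, -0.996, 0.0], [-0.0, -0.0, -1.0]]
wrist_force: [0.4, -0.2, -0.4]
grip_width: 0.0234
finger_force: 0.0
```

Call:
jog_arm([
  [0,0,0.1,0],
  [0,0,0.3,0],
  [0,0,0.5,0],
  [0,0,0.7,0],
  [0,0,1,0],
])

```text
time_s: 22.77
tcp_pos: [0.7372, 0.0081, 0.0887]
ee_rot: [[0.996, 0.09, -0.002], [0.09, -0.996, 0.0], [-0.002, -0.0, -1.0]]
wrist_force: [1.0, -0.1, 0.1]
grip_width: 0.0233
finger_force: 0.0
```

Call:
jog_arm([
  [0,0,0.3,0],
  [0,0,0.6,0],
  [-0.3,0,0.9,0],
  [-0.6,0,1,0],
  [-0.8,0,1,0],
])

```text
time_s: 23.18
tcp_pos: [0.6734, 0.0081, 0.1719]
ee_rot: [[0.996, 0.09, 0.004], [0.09, -0.996, -0.0], [0.004, 0.001, -1.0]]
wrist_force: [-1.0, -0.2, 0.7]
grip_width: 0.0229
finger_force: 0.0
```

```bash
python3 - <<'E'
from h import *
s=ctrl.get_state();print(s["tcp_pos"],s["wrist_force"],s["time_s"])
w=ctrl.camera_model("wrist");im=ctrl.grab_frame("wrist");cv2.imwrite("pics/w15.png",im)
cv2.imwrite("pics/s15.png",ctrl.grab_frame("scene"));cv2.imwrite("pics/t15.png",ctrl.grab_frame("top"))
def dark(im,m,box_world,z,tag):
    g=im.max(2);q=np.array([proj(m,X) for X in box_world],np.int32);k=np.zeros(g.shape,np.uint8);cv2.fillPoly(k,[q],1)
    mk=((g<75)&(k>0)).astype(np.uint8);n,l,st,c=cv2.connectedComponentsWithStats(mk)
    for i in range(1,n):
        if st[i,4]>40:
            (cx,cy),(a,b),an=cv2.minAreaRect(np.argwhere(l==i)[:,::-1].astype(np.float32))
            bx=cv2.boxPoints(((cx,cy),(a,b),an));e=sorted([(bx[0]+bx[1])/2,(bx[1]+bx[2])/2,(bx[2]+bx[3])/2,(bx[3]+bx[0])/2],key=lambda v:-np.hypot(*(v-[cx,cy])))[:2]
            for v in e:
                X=onz(m,v,z);d=X[:2]-[.5935,-.0056];u=np.array([.9957,.0924]);print(tag,st[i,4],v.round(1),X.round(4),"gauge x,lat",(d@u).round(4),(d@[-u[1],u[0]]).round(4))
u=np.array([.9957,.0924,0]);n=np.array([-.0924,.9957,0]);o=np.array([.5935,-.0056,.037])
B=[o+u*a+n*b for a,b in[(.016,-.028),(.186,-.028),(.186,.028),(.016,.028)]]
for nm,f in[("wrist","w15"),("scene","s15"),("top","t15")]:dark(cv2.imread(f"pics/{f}.png"),ctrl.camera_model(nm),B,.037,nm)
E
```

```text
[0.67344129 0.00806192 0.17186812] [-1.01774169 -0.18273503  0.74184147] 23.1833
wrist 1886 [263.8  92.9] [0.7551 0.0086 0.037 ] gauge x,lat 0.1622 -0.0008
wrist 1886 [260.4 216. ] [ 6.258e-01 -3.000e-04  3.700e-02] gauge x,lat 0.0327 0.0023
scene 190 [276.  217.7] [ 0.6234 -0.0024  0.037 ] gauge x,lat 0.03 0.0004
scene 190 [298.7 248. ] [0.7575 0.0089 0.037 ] gauge x,lat 0.1646 -0.0007
top 437 [243.4 170.5] [ 0.6102 -0.0168  0.037 ] gauge x,lat 0.0156 -0.0127
top 437 [238.  117.5] [0.7815 0.0013 0.037 ] gauge x,lat 0.1878 -0.0105
```

The wrist and scene views agree: the rod lies flat in the red lane, from 33 to 162 mm behind the plate's front face. I'll rise a bit, let it settle and hand in.

Call:
jog_arm([
  [0,0,0.3,0],
  [0,0,0.5,0],
  [0,0,0.5,0],
  [0,0,0.5,0],
  [0,0,0.5,0],
])

```text
time_s: 23.75
tcp_pos: [0.6741, 0.0081, 0.2076]
ee_rot: [[0.996, 0.09, -0.001], [0.09, -0.996, 0.0], [-0.001, -0.0, -1.0]]
wrist_force: [0.4, -0.2, -1.3]
grip_width: 0.023
finger_force: 0.0
```

```bash
python3 -c "
from bench import ctrl
print(ctrl.sign_off())"
```

```text
the job is handed in; nothing more can be done
None
```

The rod is 18 mm: the widest (red) hole took it, the middle (yellow) hole refused it at 25 N, and it now lies flat in the red lane; the job was handed in at about 24 s, though I did not re-check the other rods and glassware in a final picture.

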